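# Hold a field probe at the middle of a coil

## Robot

A 7-joint arm with a two-finger parallel gripper is mounted at the origin on the work surface. World frame = base frame: x ahead of the robot, y to its left, z up, the work surface at z = 0. Lengths are in m, angles in rad, forces in N, time in s.
With the tool pointing down it reaches from about 0.4 to 0.875 m from the base axis. Payload 19.3 kg.
Tool frame: the origin (TCP) lies on the centre line of the jaws, within the pads' length; the fingertips stand 8 mm ahead of it and the grasp point (between the pads) lies 11 mm behind it (bot.tip_extent is the distance from the TCP to the fingertips, in m); x points along the fingers, y is the direction in which the jaws open and shut, and the axes are right-handed (so a half turn about x gives the same grasp; the last joint's range is limited). The gripper opens to 85 mm and grips with 20 to 120 N. Pads are 22 mm wide; open, the fingers measure 114 mm over their backs; the gripper's body (76 mm by 85 mm) begins 54 mm behind the grasp point. The pads swing forward as they close: fully open they stand 13 mm farther back than shut.
Start: joints at [-0.07, 0.521, -0.036, 1.599, 0.021, 1.021, -0.113], TCP at [0.625, -0, 0.239] pointing down, gripper open.
Joint ranges: [-2.91, 2.91], [-0.3, 2.13], [-1.5, 1.42], [0.17, 2.43], [-1.26, 4.41], [0.16, 1.93], [-2.52, 2.52]. Speed limits (rad/s): [1.89, 1.89, 2.39, 2.39, 3.01, 3.01, 3.01].

## Interface

Orientations are given as [roll, pitch, yaw] about the fixed x, y, z axes, in that order (R = Rz(yaw) Ry(pitch) Rx(roll)).
In Python, from workcell import sensors, imaging, order, bot gives the robot as it stands.
- The arm moves only by the tool arm_command, never from a script. Its argument "commands" is a list of rows, each an object of numbers: "dx", "dy", "dz": the shift along the tool's x, y, z in cm; "twist": the turn about the tool's x in rad. A call has 1 to 12 rows; each row is the pose to reach, as a shift and turn from the pose measured when the call began, along the tool's axes at that moment; what a row does not reach only later rows make up. A row lasts 1/12 s, in which the tool goes at most 41.7 mm and 7.16 degrees, less where a joint would pass 70% of its speed; a pose out of reach is approached as far as the arm can. A call with a gripper value outside its range is refused whole. "grip" is the closure, from -1 (fully open) to 1 (shut), set as the call begins (left out, the last holds). The fingers move at their own pace and stop on an object; "squeeze" is the grip in N (left out, the last holds). Time passes only in rows, so rows that repeat a pose let the fingers close. It gives the time, the measured TCP pose, the force and the opening at its end, in the units of the state.
- sensors.observe(): the state, without advancing time (a new reading comes with each control period).
- imaging.grab_frame(name): name is "scene" or "side" or "wrist"; returns the picture (480x640x3 uint8, red, green, blue); there is no depth.
- imaging.camera_info(name): a dict with "fx", "fy", "cx", "cy" (pixels), "dist_coeffs" ([k1, k2, p1, p2, k3] as OpenCV has them; the pictures are not rectified), "origin" and "attitude" of the camera in the world. Camera axes: x right, y down, z forward; pixel columns grow to the right and rows downward; lengths in m; the calibration is good to about 2 mm. A picture is of the moment at which its call begins: read the wrist's pose just before it. camera_info takes no time and is no camera call; for the wrist camera it gives the pose at the moment of the call.
- order.job_done(): hands the job in, once; it reports no verdict.
The state is a dict: "clock": time; "qpos": joint angles; "qd": joint speeds; "joint_efforts": joint torques, N m; "position": TCP position; "tool_rot": TCP orientation; "force": force on the tool from outside, world axes, zero at the start; "moment": the same for the moment, N m; "grip_width": finger opening in m.
Only numpy, scipy, OpenCV 4.12 (cv2) and the standard library are available. Lean on these libraries where they do the work, as an engineer would, in place of code of your own. Each camera call takes 0.05 s, during which the arm holds its last target.

## Task

Draw the magnetic-field probe straight up out of its bench stand, holding its thin plastic case only lightly, then lower its slim stem down the bore of the tall coil on the plywood board without touching the coil, until the tip of the stem is at the very middle of the coil: on the bore's axis and halfway down. Finish while still holding the probe there, upright and still, so that the reading can be taken. Leave the stand, the coil and everything else on the bench where they are.

Things in the scene. Friction and masses are not known exactly. Their poses are not given: they have to be found in the camera images.
- probe_grip (a point): Centre of the grey plastic case of the hand-held field probe (90 g): 30 mm wide (along y), 20 mm thick (along x, small display on the -x face), 76 mm tall, so 38 mm up to its top and 38 mm down to its underside; the stem's tip is 123 mm straight below. It starts upright in its stand. The case is delicate: grip it with 5 to 10 N; over 20 N a finger damages it. z points up along the stem
- probe_tip (a point): the tip (lower end, the sensor) of the probe's bare aluminium stem, 6 mm in diameter and 85 mm long, which points straight down from the middle of the case's underside; hidden in the stand at the start. On the stem's axis; z points up along the stem
- stand_top (a point): Bench stand of the probe, 1 kg, loose on the bench: grey round base 90 mm in diameter, 12 mm thick, carrying an upright aluminium tube 40 mm in diameter with a 12 mm bore, in which the stem stands loosely. This point is the centre of the tube's upper end, 100 mm above the bench, on which the probe's case rests at the start
- coil_mouth (a point): The tall coil: copper winding on a bobbin with off-white end flanges, 80 mm tall, 66 mm in diameter, on a 12 mm plywood board (165 by 96 mm) with battery holder and switch; all one piece, 1.4 kg, loose on the bench. Its upright bore, 22 mm in diameter, runs right through down to the board. This point is the centre of the bore's upper mouth, 92 mm above the bench; z points up along the bore
- coil_centre (a point): the middle of the tall coil: on the bore's axis, 40 mm below the mouth and 52 mm above the bench; z points up along the bore
- spare_coil: bystander: a short, wide coil, 34 mm tall and 80 mm in diameter with a 32 mm bore, standing on the bench without a board; origin at the centre of its underside
- jar: bystander: a white plastic jar with a grey screw lid, 87 mm in diameter and 97 mm tall; origin at the centre of its underside
- bit_case: bystander: an open drill-bit case, yellow tray 72 by 120 mm and 20 mm tall, with its clear lid lying open on its own +x side, reaching 111 mm from the origin; origin at the centre of the tray's underside
- pliers: bystander: long-nose pliers with blue grips lying flat, about 170 mm long along their own y and 13 mm high; origin at bench level, below the joint
There are look-alikes about, which are no part of the job. What is shaped like the part that bears coil_mouth but red is not meant. Leave any blue look-alike of the part that bears probe_grip alone.

How it is judged:
By the outcome, as a careful person would: the job done as asked, in the order asked, and still so for the second after the job is handed in, while the arm keeps its last pose, push and grip.
It also fails if it takes over 54 s, if anything falls off the work surface, if the arm or the gripper's body presses on something with over 40 N, if the wrist force passes 120 N, or if a joint passes its speed limit or range.

## Working session

There is one attempt and no reset: what is moved stays moved. The work goes in short steps, Python scripts to look and compute and a tool call to move; the robot and the scene stay as the last step left them, time stands still between calls to the robot, and variables do not carry over. Pictures are saved under pics/ and viewed, and the job is handed in when it is done.

Besides the shell and the picture viewer there is one more tool, called after "Call:" as name(argument=value, ...) on one line, values as JSON. arm_command: Moves the arm, as the interface text tells. Its arguments: {"type":"object","properties":{"commands":{"type":"array"},"grip":{"type":"number"},"squeeze":{"type":"number"}},"required":["commands"]}

```bash
mkdir -p pics; ls
python3 - <<'E'
from workcell import sensors, imaging, order, bot
import cv2
print(sensors.observe()); print([a for a in dir(bot) if a[0]!='_'], bot.tip_extent)
for n in ("scene","side","wrist"):
    print(n,imaging.camera_info(n))
    cv2.imwrite(f"pics/{n}0.png",imaging.grab_frame(n)[:,:,::-1])
E
```

```text
pics
{'clock': 0.0, 'qpos': array([-0.07021511,  0.52196446, -0.03630188,  1.59997328,  0.02118095,
        1.0211229 , -0.11280728]), 'qd': array([-0.00098824, -0.00059977,  0.00043546, -0.00104516, -0.00070518,
        0.00029788, -0.00054233]), 'joint_efforts': array([-4.24098413e-03, -9.27110124e+01,  1.97758444e+00, -3.69928443e+01,
        1.76317629e-02,  8.19846697e-03, -6.58496788e-05]), 'position': array([ 6.24683736e-01, -3.57923005e-05,  2.38769325e-01]), 'tool_rot': array([-1.50231185,  1.56971264, -3.07314304]), 'force': array([ 0.58511642,  0.72543802, -0.10352693]), 'moment': array([ 0.04955925, -0.00619826, -0.00982821]), 'grip_width': 0.08536303395911371}
['IKError', 'tip_extent'] 0.008
scene {'fx': 442.7296606303274, 'fy': 442.7296606303274, 'cx': 323.7840472058868, 'cy': 236.51693196624797, 'dist_coeffs': array([-0.07510618,  0.        ,  0.        ,  0.        ,  0.        ]), 'origin': array([ 1.06198449, -0.26697277,  0.8670007 ]), 'attitude': array([-2.45093582e+00, -1.67414721e-03,  1.13702228e+00])}
side {'fx': 505.1847838180932, 'fy': 505.1847838180932, 'cx': 318.318718192292, 'cy': 239.26596015445102, 'dist_coeffs': array([-0.07466945,  0.        ,  0.        ,  0.        ,  0.        ]), 'origin': array([-0.07043868,  0.74215046,  0.64127444]), 'attitude': array([-2.08328871, -0.02386244, -2.47231054])}
wrist {'fx': 331.4083507438428, 'fy': 331.4083507438428, 'cx': 320.27431164682537, 'cy': 240.00070234490363, 'dist_coeffs': array([-0.05618836,  0.        ,  0.        ,  0.        ,  0.        ]), 'origin': array([0.62498612, 0.07311077, 0.37405934]), 'attitude': array([2.85285368e+00, 1.41510571e-03, 1.82086275e-04])}
```

View pics/scene0.png

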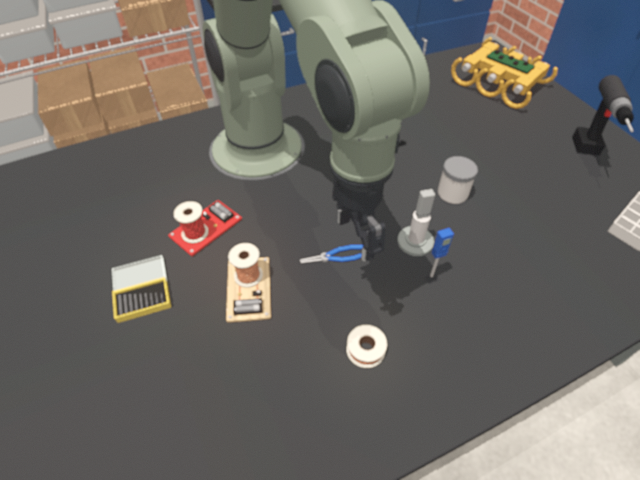

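View pics/side0.png

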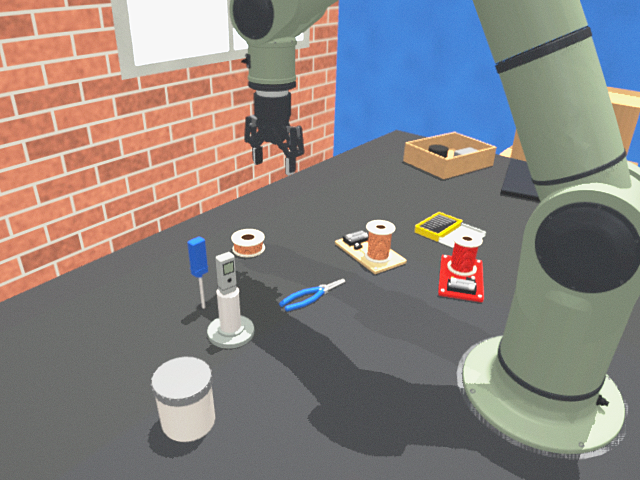

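View pics/wrist0.png

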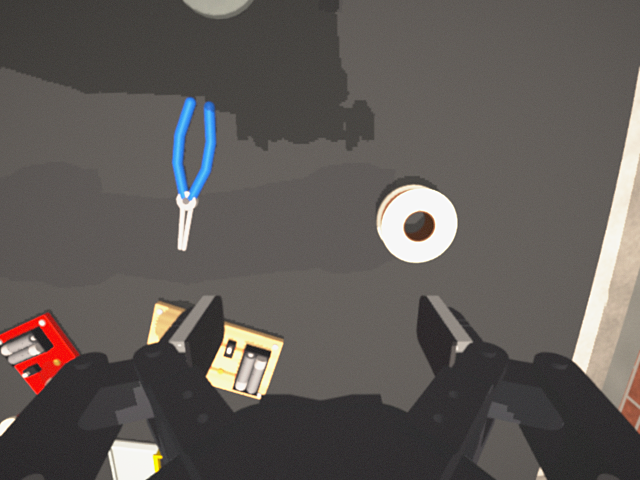

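Candidates for the probe are the grey probe in its stand at scene (424,205) / side (227,272), and the blue look-alike at scene (442,243) / side (198,257). Candidates for the coil are the copper one on plywood at scene (245,265) / side (380,240), the red one at (190,222) / (465,255), and the short spare at (367,345) / (248,242). I choose the grey probe and the copper coil on plywood, and check both in close crops.

```bash
cat > h.py <<'E'
import numpy as np, cv2
from scipy.spatial.transform import Rotation as R
def rot(a): return R.from_euler('xyz',a).as_matrix()
def K(c): return np.array([[c['fx'],0,c['cx']],[0,c['fy'],c['cy']],[0,0,1]])
def ray(c,p):
    u=cv2.undistortPoints(np.array([[p]],float),K(c),c['dist_coeffs'])[0,0]
    d=rot(c['attitude'])@np.array([u[0],u[1],1]); return c['origin'],d/np.linalg.norm(d)
def plane(c,p,z):
    o,d=ray(c,p); return o+d*(z-o[2])/d[2]
def tri(c1,p1,c2,p2):
    o,d=ray(c1,p1);q,e=ray(c2,p2)
    s=np.linalg.lstsq(np.c_[d,-e],q-o,rcond=None)[0]
    a=o+d*s[0];b=q+e*s[1]; return (a+b)/2,np.linalg.norm(a-b)
def proj(c,X):
    Rw=rot(c['attitude']).T; rv=cv2.Rodrigues(Rw)[0]
    return cv2.projectPoints(np.atleast_2d(np.array(X,float)),rv,-Rw@c['origin'],K(c),c['dist_coeffs'])[0][:,0]
E
python3 - <<'E'
import cv2,numpy as np
from h import *
from workcell import sensors
print(np.round(rot(sensors.observe()['tool_rot']),3))
s=cv2.imread('pics/scene0.png');d=cv2.imread('pics/side0.png')
def crop(im,x,y,w=100,h=75,k=4): return cv2.resize(im[y:y+h,x:x+w],None,fx=k,fy=k,interpolation=cv2.INTER_CUBIC)
a=np.vstack([np.hstack([crop(s,380,185),crop(s,200,240)]),np.hstack([crop(d,170,245,100,75),crop(d,330,205)])])
cv2.imwrite('pics/crop1.png',a)
cv2.imwrite('pics/crop2.png',crop(d,180,230,133,120,5)[:600])
E
```

```text
[[-0.001  1.    -0.   ]
 [-0.    -0.    -1.   ]
 [-1.    -0.001  0.   ]]
```

View pics/crop1.png

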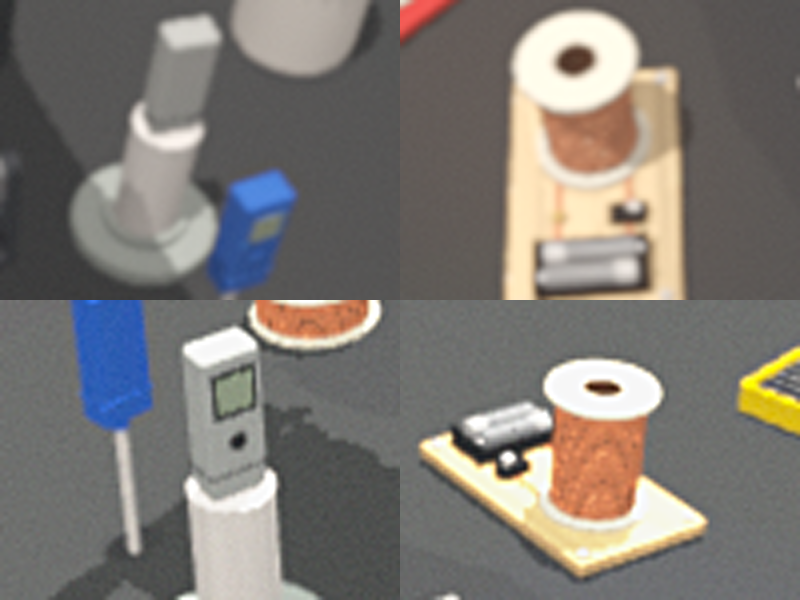

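View pics/crop2.png

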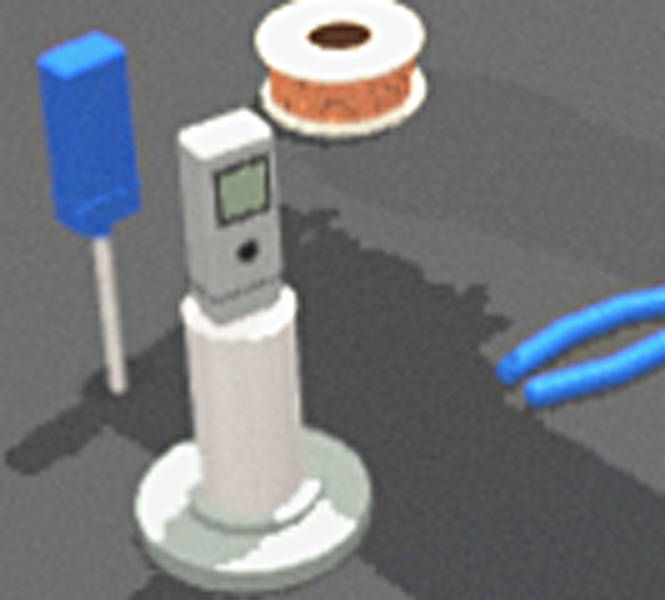

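Run:
```python
import cv2
from h import *
from workcell import imaging
C={n:imaging.camera_info(n) for n in('scene','side')}
S=lambda x,y,ox,oy,k=4:((x+.5)/k-.5+ox,(y+.5)/k-.5+oy)
for n,pts in (('scene',[S(165,22,380,185),S(210,15,380,185),S(218,38,380,185),S(160,48,380,185)]),('side',[S(181,133,180,230,5),S(248,109,180,230,5),S(272,125,180,230,5),S(197,160,180,230,5)])):
    P=np.array([plane(C[n],p,.176) for p in pts]); print(n,P.round(4).tolist(),P.mean(0).round(4))
# coil flanges: white mask ellipse, bore dark
for n,(x,y,w,h) in (('scene',(225,240,40,30)),('side',(360,218,40,22))):
    im=cv2.imread(f'pics/{n}0.png')[y:y+h,x:x+w]
    g=cv2.resize(im,None,fx=8,fy=8,interpolation=cv2.INTER_CUBIC)
    m=((g.min(2)>185)).astype(np.uint8)
    cs,_=cv2.findContours(m,cv2.RETR_CCOMP,cv2.CHAIN_APPROX_NONE)
    for c in sorted(cs,key=cv2.contourArea)[::-1][:3]:
        if cv2.contourArea(c)<100:continue
        e=cv2.fitEllipse(c); p=S(*e[0],x,y,8); print(n,p,e[1],plane(C[n],p,.092).round(4))
```

```text
scene [[0.5133, 0.227, 0.176], [0.519, 0.2532, 0.176], [0.5362, 0.247, 0.176], [0.5293, 0.2133, 0.176]] [0.5245 0.2351 0.176 ]
side [[0.5333, 0.2524, 0.176], [0.5276, 0.2257, 0.176], [0.513, 0.2277, 0.176], [0.5155, 0.2608, 0.176]] [0.5223 0.2416 0.176 ]
scene (242.61033248901367, 255.66693305969238) (192.86959838867188, 265.3805847167969) [ 0.4561 -0.1815  0.092 ]
scene (243.40021324157715, 254.62994194030762) (69.2681655883789, 89.85665130615234) [ 0.4541 -0.179   0.092 ]
scene (263.81564712524414, 258.7317600250244) (13.016803741455078, 13.913347244262695) [ 0.4836 -0.1419  0.092 ]
side (380.2987308502197, 226.83171367645264) (116.96556091308594, 235.9336700439453) [ 0.4521 -0.173   0.092 ]
side (362.73059821128845, 233.85988998413086) (49.87263870239258, 69.59394073486328) [ 0.4642 -0.1175  0.092 ]
side (380.32250595092773, 226.48465156555176) (33.28289031982422, 77.09912872314453) [ 0.453  -0.1745  0.092 ]
```

Run:
```python
import cv2
from h import *
from workcell import imaging
C={n:imaging.camera_info(n) for n in('scene','side')}
D={}
for n in C:
    im=cv2.imread(f'pics/{n}0.png');h=cv2.cvtColor(im,cv2.COLOR_BGR2HSV)
    m=cv2.inRange(h,(105,130,60),(125,255,255))
    k,l,st,ce=cv2.connectedComponentsWithStats(m)
    x,y=(442,243) if n=='scene' else (198,257)
    i=l[y,x] ; print(n,st[i],ce[i]); D[n]=ce[i]
print(tri(C['scene'],D['scene'],C['side'],D['side']))
print(plane(C['side'],(203.5,308),0), plane(C['scene'],(433,279),0))
```

```text
scene [     0      0    640    480 296812] [311.40136854 245.88673302]
side [188 237  20  40 586] [197.61945392 257.62116041]
(array([0.5944368 , 0.07349772, 0.10928554]), np.float64(0.27982024318626886))
[0.62507613 0.22251841 0.        ] [0.6391007  0.21536923 0.        ]
```

Crops confirm this: the grey case with display stands in the white tube, and the copper winding with white flanges stands on plywood. The grey probe is near (0.523, 0.237) with a yaw of about -12°, and the coil is near (0.453, -0.176). I will hover over the probe with the jaws along its width, then measure it with the wrist camera.

Call:
arm_command(commands=[{"dx":-4,"dy":-1,"dz":-2,"twist":-0.12},{"dx":-4,"dy":-2,"dz":-5,"twist":-0.24},{"dx":-4,"dy":-3,"dz":-8,"twist":-0.36},{"dx":-4,"dy":-4,"dz":-10,"twist":-0.48},{"dx":-4,"dy":-5,"dz":-12,"twist":-0.6},{"dx":-4,"dy":-6,"dz":-14,"twist":-0.72},{"dx":-4,"dy":-7,"dz":-17,"twist":-0.84},{"dx":-4,"dy":-8,"dz":-19,"twist":-0.96},{"dx":-4,"dy":-9,"dz":-21,"twist":-1.08},{"dx":-4,"dy":-10.2,"dz":-23.7,"twist":-1.2},{"dx":-4,"dy":-10.2,"dz":-23.7,"twist":-1.32},{"dx":-4,"dy":-10.2,"dz":-23.7,"twist":-1.36}], grip=-1, squeeze=7)

```text
clock: 1.15
position: [0.5219, 0.2386, 0.2789]
tool_rot: [3.081, 1.569, 2.88]
force: [0.1, -1.0, 0.0]
grip_width: 0.0857
```

Run:
```python
from workcell import sensors, imaging
import cv2,json
from h import *
s=sensors.observe();c=imaging.camera_info('wrist');im=imaging.grab_frame('wrist')[:,:,::-1]
cv2.imwrite('pics/w1.png',im);print(s['clock'],s['position'],s['qpos'].round(2),rot(s['tool_rot']).round(3).tolist(),c['origin'],c['attitude'])
np.save('w1.npy',{k:c[k] for k in c},allow_pickle=True)
print(proj(c,[[.523,.237,.176],[.523,.237,.1]]))
```

```text
1.15 [0.52188926 0.23863121 0.27885853] [-0.24  0.42 -0.41  1.68  0.19  1.08  0.67] [[-0.001, 0.199, 0.98], [0.0, 0.98, -0.199], [-1.0, 0.0, -0.001]] [0.4512099  0.25374513 0.4142015 ] [2.85474845e+00 9.92596492e-05 1.37060832e+00]
[[317.46780209 244.36312077]
 [318.11084883 221.26349582]]
```

View pics/w1.png

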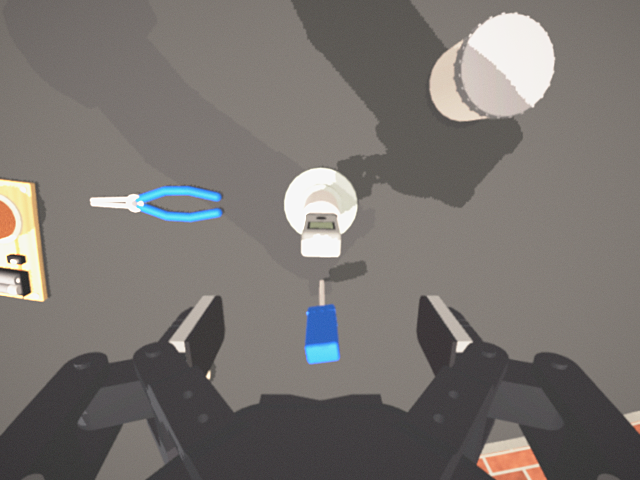

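Run:
```python
import cv2
im=cv2.imread('pics/w1.png')
cv2.imwrite('pics/w1c.png',cv2.resize(im[190:265,275:375],None,fx=8,fy=8,interpolation=cv2.INTER_CUBIC))
```

```text
(no output)
```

View pics/w1c.png

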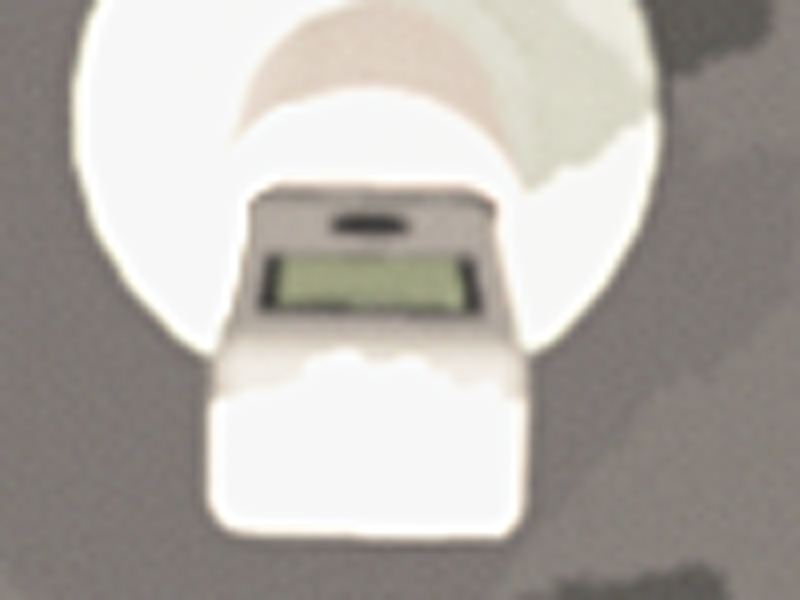

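Run:
```python
import cv2
from h import *
from workcell import sensors
c=np.load('w1.npy',allow_pickle=True).item()
S=lambda x,y:((x+.5)/8-.5+275,(y+.5)/8-.5+190)
for z,pts in((.176,[(208,440),(528,440),(368,345),(368,539),(368,441),(230,345),(505,345),(240,533),(500,539)]),(.012,[(366,100)])):
    for p in pts: print(z,p,plane(c,S(*p),z).round(4))
s=sensors.observe();T=rot(s['tool_rot']);print(T.T@(plane(c,S(368,441),.176)-s['position']))
```

```text
0.176 (208, 440) [0.5206 0.2245 0.176 ]
0.176 (528, 440) [0.5266 0.254  0.176 ]
0.176 (368, 345) [0.5145 0.2411 0.176 ]
0.176 (368, 539) [0.5333 0.2373 0.176 ]
0.176 (368, 441) [0.5237 0.2392 0.176 ]
0.176 (230, 345) [0.512  0.2285 0.176 ]
0.176 (505, 345) [0.5171 0.2536 0.176 ]
0.176 (240, 533) [0.5303 0.2255 0.176 ]
0.176 (500, 539) [0.5358 0.2496 0.176 ]
0.012 (366, 100) [0.52   0.2398 0.012 ]
[0.1027664  0.00192619 0.00109191]
```

Call:
arm_command(commands=[{"dx":3,"dy":0.2,"dz":0.1}], grip=-1, squeeze=500)

```text
validation failed for argument at $.co...
```

Call:
arm_command(commands=[{"dx":3,"dy":0.2,"dz":0.1},{"dx":6,"dy":0.2,"dz":0.1},{"dx":8,"dy":0.2,"dz":0.1},{"dx":8,"dy":0.2,"dz":0.1},{"dx":8,"dy":0.2,"dz":0.1}], grip=-1, squeeze=7)

```text
validation failed for argument at $.co...
```

Call:
arm_command(commands=[{"dx":3,"dy":0.2,"dz":0.1,"twist":0},{"dx":6,"dy":0.2,"dz":0.1,"twist":0},{"dx":8,"dy":0.2,"dz":0.1,"twist":0},{"dx":8,"dy":0.2,"dz":0.1,"twist":0},{"dx":8,"dy":0.2,"dz":0.1,"twist":0}], grip=-1, squeeze=500)

```text
clock: 1.62
position: [0.5235, 0.2391, 0.1985]
tool_rot: [-2.663, 1.568, -2.867]
force: [1.1, -0.1, 0.4]
grip_width: 0.0855
```

Call:
arm_command(commands=[{"dx":3,"dy":0,"dz":0,"twist":0},{"dx":5,"dy":0,"dz":0,"twist":0},{"dx":7,"dy":0,"dz":0,"twist":0},{"dx":7,"dy":0,"dz":0,"twist":0},{"dx":7,"dy":0,"dz":0,"twist":0}], grip=-1, squeeze=5)

```text
clock: 2.03
position: [0.5237, 0.2392, 0.1297]
tool_rot: [-2.683, 1.568, -2.888]
force: [0.5, -0.2, 1.3]
grip_width: 0.0854
```

Call:
arm_command(commands=[{"dx":0,"dy":0,"dz":0,"twist":0},{"dx":0,"dy":0,"dz":0,"twist":0},{"dx":0,"dy":0,"dz":0,"twist":0},{"dx":0,"dy":0,"dz":0,"twist":0},{"dx":0,"dy":0,"dz":0,"twist":0},{"dx":0,"dy":0,"dz":0,"twist":0}], grip=0.1, squeeze=5)

```text
clock: 2.53
position: [0.5238, 0.2393, 0.1299]
tool_rot: [-2.703, 1.569, -2.908]
force: [-0.3, 0.6, -0.7]
grip_width: 0.0385
```

Run:
```python
from workcell import sensors, imaging
import cv2
from h import *
s=sensors.observe();print(s['clock'],s['position'],s['force'],s['grip_width'],s['qpos'])
im=imaging.grab_frame('wrist')[:,:,::-1];cv2.imwrite('pics/w2.png',im)
im=imaging.grab_frame('side')[:,:,::-1]
cv2.imwrite('pics/s2.png',cv2.resize(im[190:340,150:350],None,fx=4,fy=4,interpolation=cv2.INTER_CUBIC))
```

```text
2.5333 [0.52377858 0.23926387 0.12994214] [-0.28914526  0.5603863  -0.73555748] 0.03849645432476349 [-0.27711611  0.60304441 -0.35885663  1.81058286  0.28577983  0.78108952
  0.58302119]
```

View pics/w2.png

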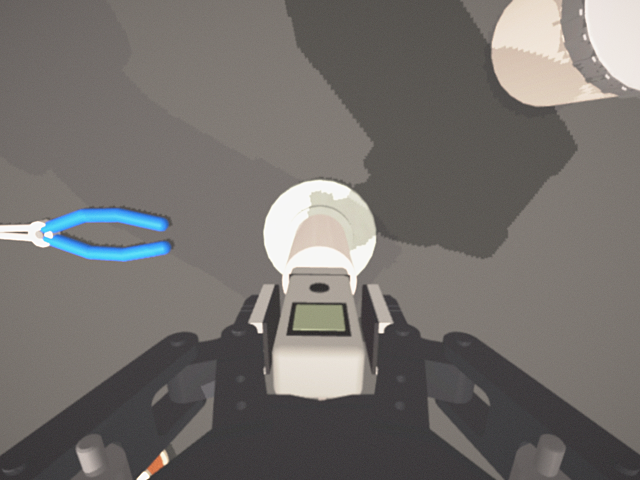

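View pics/s2.png

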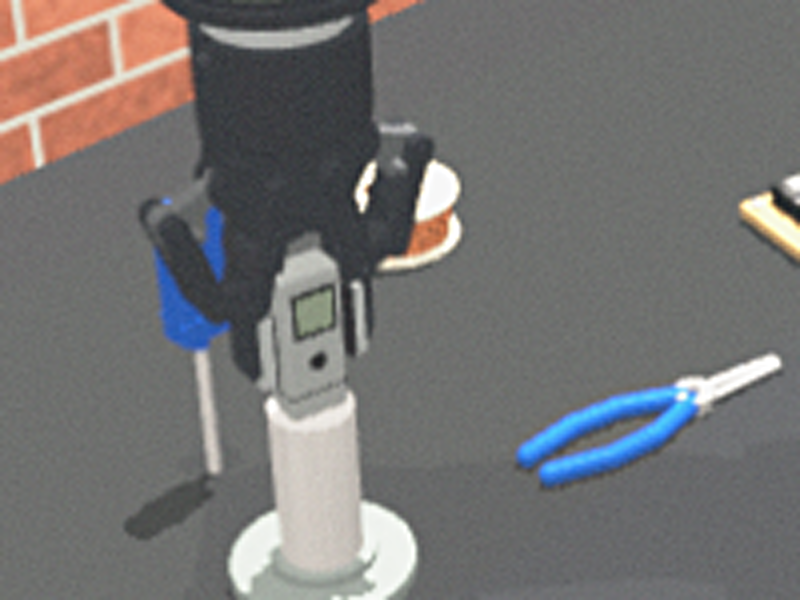

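Wrist picture: the grey case (display at (318,318)) sits centred between the pads (inner faces at about x=272 and x=372). Side view agrees. The opening follows the closure linearly (0.1 → 38.5 mm), so I close gently in small steps.

Call:
arm_command(commands=[{"dx":0,"dy":0,"dz":0,"twist":0},{"dx":0,"dy":0,"dz":0,"twist":0},{"dx":0,"dy":0,"dz":0,"twist":0}], grip=0.27, squeeze=5)

```text
clock: 2.88
position: [0.5237, 0.2392, 0.1297]
tool_rot: [-2.649, 1.568, -2.854]
force: [0.1, 0.5, 0.7]
grip_width: 0.0313
```

Call:
arm_command(commands=[{"dx":0,"dy":0,"dz":0,"twist":0},{"dx":0,"dy":0,"dz":0,"twist":0},{"dx":0,"dy":0,"dz":0,"twist":0}], grip=0.3, squeeze=5)

```text
clock: 3.13
position: [0.5237, 0.2392, 0.1297]
tool_rot: [-2.648, 1.568, -2.853]
force: [0.3, 0.4, 0.9]
grip_width: 0.0298
```

Call:
arm_command(commands=[{"dx":0,"dy":0,"dz":0,"twist":0},{"dx":0,"dy":0,"dz":0,"twist":0},{"dx":0,"dy":0,"dz":0,"twist":0}], grip=0.32, squeeze=5)

```text
clock: 3.38
position: [0.5237, 0.2392, 0.1298]
tool_rot: [-2.641, 1.568, -2.846]
force: [-0.7, -0.2, 2.0]
grip_width: 0.0302
```

Call:
arm_command(commands=[{"dx":-0.5,"dy":0,"dz":0,"twist":0},{"dx":-1,"dy":0,"dz":0,"twist":0},{"dx":-1.5,"dy":0,"dz":0,"twist":0},{"dx":-2,"dy":0,"dz":0,"twist":0},{"dx":-2,"dy":0,"dz":0,"twist":0}])

```text
clock: 3.8
position: [0.5242, 0.2394, 0.151]
tool_rot: [-2.908, 1.57, -3.113]
force: [-0.0, 0.2, -1.0]
grip_width: 0.0297
```

Run:
```python
from workcell import sensors, imaging
import cv2
from h import *
s=sensors.observe();print(s['clock'],s['position'],s['force'],s['grip_width'])
im=imaging.grab_frame('wrist')[:,:,::-1]
im2=imaging.grab_frame('side')[:,:,::-1]
print(sensors.observe()['grip_width'])
a=np.hstack([cv2.resize(im[170:430,210:430],(400,473)),cv2.resize(im2[220:340,180:281],(400,473))])
cv2.imwrite('pics/g3.png',a); cv2.imwrite('pics/w3.png',im)
```

```text
3.8 [0.52422797 0.23944467 0.15103108] [-0.02830691  0.24740968 -0.95293946] 0.029656349165402232
0.029401610376630822
```

View pics/g3.png

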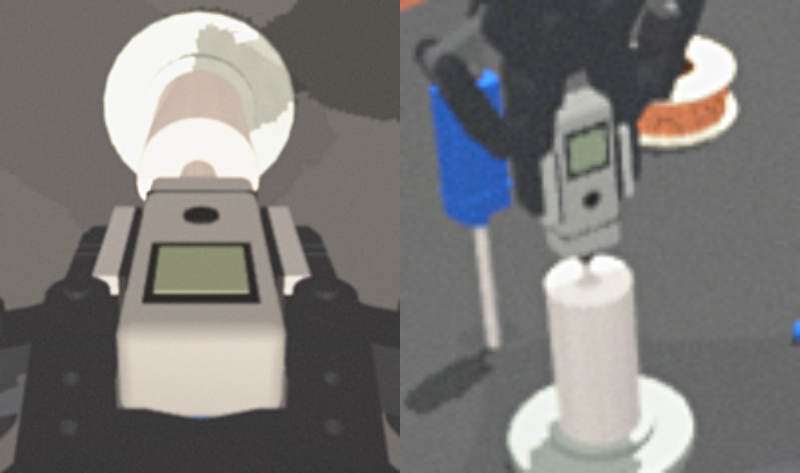

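The probe lifts with the fingers and the display row is unchanged in the wrist view, so there is no slip. Next I continue straight up.

Call:
arm_command(commands=[{"dx":-1,"dy":0,"dz":0,"twist":0},{"dx":-2,"dy":0,"dz":0,"twist":0},{"dx":-3,"dy":0,"dz":0,"twist":0},{"dx":-4,"dy":0,"dz":0,"twist":0},{"dx":-5,"dy":0,"dz":0,"twist":0},{"dx":-6,"dy":0,"dz":0,"twist":0},{"dx":-7,"dy":0,"dz":0,"twist":0},{"dx":-8,"dy":0,"dz":0,"twist":0},{"dx":-9,"dy":0,"dz":0,"twist":0},{"dx":-10,"dy":0,"dz":0,"twist":0},{"dx":-11,"dy":0,"dz":0,"twist":0},{"dx":-11,"dy":0,"dz":0,"twist":0}])

```text
clock: 4.9
position: [0.5247, 0.2397, 0.2622]
tool_rot: [1.238, 1.57, 1.033]
force: [0.5, -0.7, -1.2]
grip_width: 0.0296
```

Run:
```python
from workcell import sensors, imaging
import cv2
from h import *
s=sensors.observe();T=rot(s['tool_rot']);print(s['clock'],s['position'],s['force'],s['grip_width'],T.round(4).tolist())
im2=imaging.grab_frame('side')[:,:,::-1];im=imaging.grab_frame('scene')[:,:,::-1]
cv2.imwrite('pics/side4.png',im2);cv2.imwrite('pics/scene4.png',im)
a=np.hstack([cv2.resize(im2[160:340,170:300],(400,554)),cv2.resize(im[120:280,370:486],(400,554))])
cv2.imwrite('pics/g4.png',a)
# move from here to 
t=np.array([.4535,-.176,s['position'][2]]);print(T.T@(t-s['position'])*100)
```

```text
4.9 [0.52472767 0.23967279 0.26220628] [ 0.47194748 -0.67687363 -1.15125982] 0.02959762727871993 [[0.0004, 0.2036, 0.979], [0.0006, 0.979, -0.2036], [-1.0, 0.0007, 0.0002]]
[-2.86856940e-02 -4.21467441e+01  1.49117201e+00]
```

View pics/g4.png

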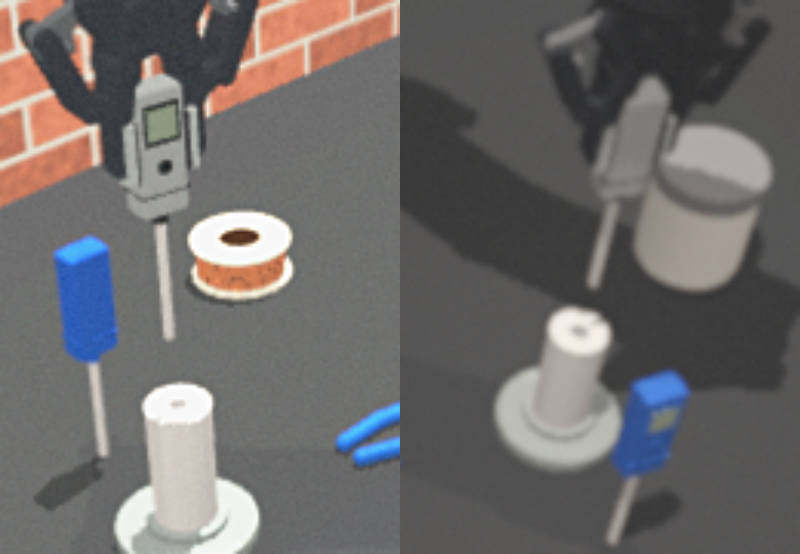

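Call:
arm_command(commands=[{"dx":0,"dy":-0.5,"dz":0,"twist":0},{"dx":0,"dy":-1.5,"dz":0.1,"twist":0},{"dx":0,"dy":-3,"dz":0.1,"twist":0},{"dx":0,"dy":-4.5,"dz":0.2,"twist":0},{"dx":0,"dy":-6,"dz":0.3,"twist":0},{"dx":0,"dy":-8,"dz":0.4,"twist":0},{"dx":0,"dy":-10,"dz":0.5,"twist":0},{"dx":0,"dy":-12,"dz":0.6,"twist":0},{"dx":0,"dy":-14,"dz":0.7,"twist":0},{"dx":0,"dy":-15.5,"dz":0.7,"twist":0},{"dx":0,"dy":-16.5,"dz":0.8,"twist":0},{"dx":0,"dy":-17,"dz":0.8,"twist":0}])

```text
clock: 6.0
position: [0.497, 0.0688, 0.2604]
tool_rot: [-2.3, 1.569, -2.508]
force: [0.4, 0.2, 0.1]
grip_width: 0.0295
```

Call:
arm_command(commands=[{"dx":0,"dy":-0.5,"dz":0,"twist":0},{"dx":0,"dy":-1.5,"dz":0.1,"twist":0},{"dx":0,"dy":-3,"dz":0.1,"twist":0},{"dx":0,"dy":-4.5,"dz":0.2,"twist":0},{"dx":0,"dy":-6,"dz":0.3,"twist":0},{"dx":0,"dy":-8,"dz":0.4,"twist":0},{"dx":0,"dy":-10,"dz":0.5,"twist":0},{"dx":0,"dy":-12,"dz":0.6,"twist":0},{"dx":0,"dy":-13.5,"dz":0.7,"twist":0},{"dx":0,"dy":-15,"dz":0.7,"twist":0},{"dx":0,"dy":-16,"dz":0.7,"twist":0},{"dx":0,"dy":-16,"dz":0.7,"twist":0}])

```text
clock: 7.0
position: [0.4704, -0.0912, 0.2605]
tool_rot: [-2.201, 1.568, -2.411]
force: [-0.0, -0.2, -0.9]
grip_width: 0.0298
```

Run:
```python
from workcell import sensors, imaging
import cv2
from h import *
C={n:imaging.camera_info(n) for n in('scene','side')}
print('tip at lift',tri(C['side'],(224.6,270.5),C['scene'],(542,204.1)))
s=sensors.observe();T=rot(s['tool_rot']);print(s['clock'],s['position'],s['force'],s['grip_width'],T.round(4).tolist())
c=imaging.camera_info('wrist');np.save('w5.npy',c,allow_pickle=True)
for n in('wrist','side','scene'): cv2.imwrite(f'pics/{n}5.png',imaging.grab_frame(n)[:,:,::-1])
print(sensors.observe()['position'])
```

```text
tip at lift (array([0.59634208, 0.33249819, 0.18669655]), np.float64(0.24004299128471557))
7.0 [ 0.47044208 -0.09115303  0.26049195] [-0.02848613 -0.21847032 -0.90972777] 0.02976842756049747 [[-0.0018, 0.2079, 0.9781], [-0.0016, 0.9781, -0.2079], [-1.0, -0.0019, -0.0014]]
[ 0.47107527 -0.08854724  0.26059182]
```

View pics/wrist5.png

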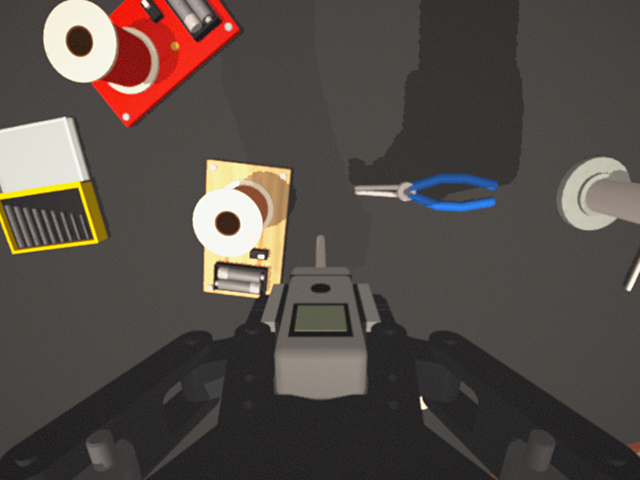

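View pics/side5.png

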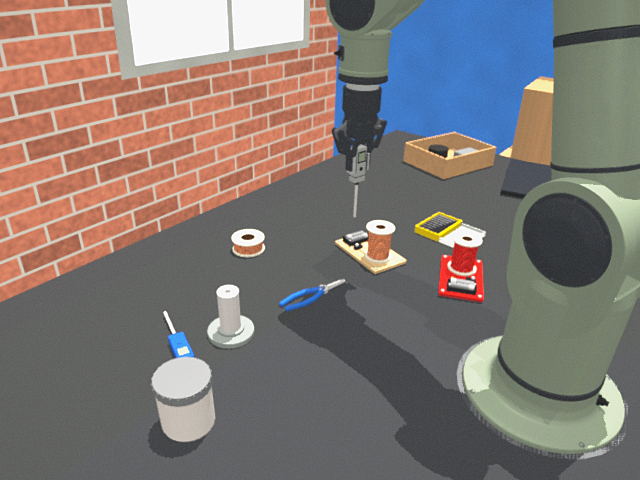

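View pics/scene5.png

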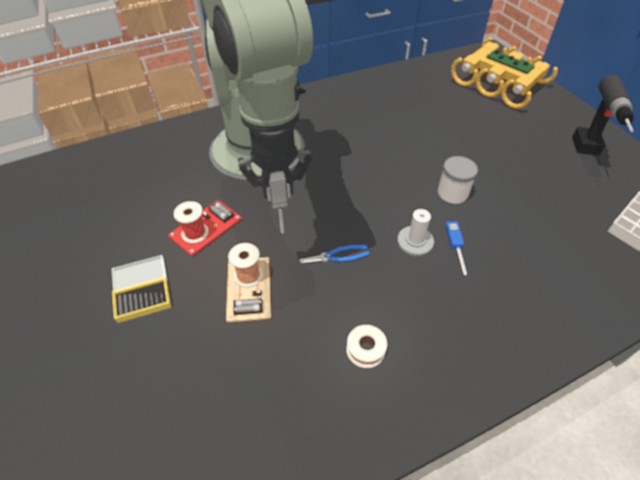

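The wrist view shows the copper coil's bore at (228,223) and the probe tip at (320,238). The blue look-alike, which was balanced on its stem, has toppled; the gripper never came within about 5 cm of it. I leave it alone and measure the coil and the tip.

Run:
```python
import cv2
from h import *
from workcell import imaging
C={n:imaging.camera_info(n) for n in('scene','side')}
print('tip lift',tri(C['side'],(224.6,270.5),C['scene'],(426,204.1)))
C['wrist']=np.load('w5.npy',allow_pickle=True).item()
for n,(x,y,w,h) in dict(wrist=(185,180,86,84),scene=(225,240,40,30),side=(360,218,40,22)).items():
    im=cv2.imread(f'pics/{n}5.png')[y:y+h,x:x+w]
    g=cv2.resize(im,None,fx=8,fy=8,interpolation=cv2.INTER_CUBIC)
    m=(g.min(2)>(185)).astype(np.uint8)
    cs,_=cv2.findContours(m,cv2.RETR_CCOMP,cv2.CHAIN_APPROX_NONE)
    for c in sorted(cs,key=cv2.contourArea)[::-1][:3]:
        if cv2.contourArea(c)<1000:continue
        e=cv2.fitEllipse(cv2.convexHull(c)); p=((e[0][0]+.5)/8-.5+x,(e[0][1]+.5)/8-.5+y); print(n,np.round(p,1),np.round(e[1],0),plane(C[n],p,.092).round(4))
crops=[]
for n,(x,y) in dict(wrist=(300,225),scene=(260,200),side=(335,190)).items():
    im=cv2.imread(f'pics/{n}5.png')[y:y+40,x:x+40]; crops.append(cv2.resize(im,(264,264),interpolation=cv2.INTER_CUBIC))
cv2.imwrite('pics/tip5.png',np.hstack(crops))
```

```text
tip lift (array([0.52890203, 0.23817904, 0.14092196]), np.float64(0.000807160190504001))
wrist [227.9 219.5] [552. 612.] [ 0.4497 -0.1755  0.092 ]
wrist [227.2 223. ] [202. 219.] [ 0.4529 -0.1771  0.092 ]
wrist [260.8 256.3] [38. 54.] [ 0.4917 -0.1544  0.092 ]
scene [242.3 256.1] [199. 268.] [ 0.457  -0.1826  0.092 ]
scene [243.4 254.6] [71. 91.] [ 0.4542 -0.179   0.092 ]
side [380.3 226.8] [115. 234.] [ 0.4521 -0.1732  0.092 ]
side [380.3 226.5] [36. 80.] [ 0.4531 -0.1746  0.092 ]
side [362.3 233.9] [52. 78.] [ 0.4648 -0.1168  0.092 ]
```

View pics/tip5.png

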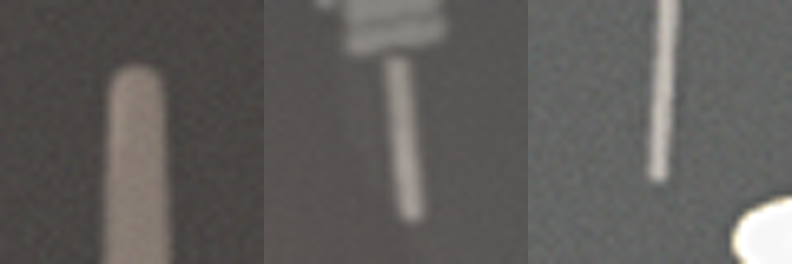

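Call:
arm_command(commands=[{"dx":0,"dy":-0.5,"dz":0,"twist":0},{"dx":0,"dy":-1.5,"dz":0.1,"twist":0},{"dx":0,"dy":-3,"dz":0.1,"twist":0},{"dx":0,"dy":-4.5,"dz":0.1,"twist":0},{"dx":0,"dy":-6,"dz":0.1,"twist":0},{"dx":0,"dy":-7.5,"dz":0.1,"twist":0},{"dx":0,"dy":-8.5,"dz":0.1,"twist":0},{"dx":0,"dy":-9,"dz":0.1,"twist":0},{"dx":0,"dy":-9,"dz":0.1,"twist":0},{"dx":0,"dy":-9,"dz":0.1,"twist":0},{"dx":0,"dy":-9,"dz":0.1,"twist":0},{"dx":0,"dy":-9,"dz":0.1,"twist":0}])

```text
clock: 8.15
position: [0.4538, -0.1762, 0.2607]
tool_rot: [-2.487, 1.569, -2.692]
force: [0.2, -0.1, 0.2]
grip_width: 0.0298
```

Run:
```python
from workcell import sensors, imaging
import cv2
from h import *
s=sensors.observe();T=rot(s['tool_rot']);print(s['clock'],s['position'],s['force'],s['grip_width'],T.round(4).tolist())
c=imaging.camera_info('wrist');np.save('w6.npy',c,allow_pickle=True)
for n in('wrist','side','scene'): cv2.imwrite(f'pics/{n}6.png',imaging.grab_frame(n)[:,:,::-1])
s=sensors.observe();print(s['position'],rot(s['tool_rot']).round(4).tolist())
C={n:cv2.imread(f'pics/{n}6.png') for n in ('wrist','side','scene')}
f=lambda im,x,y:cv2.resize(im[y:y+100,x:x+66],(264,400),interpolation=cv2.INTER_CUBIC)
cv2.imwrite('pics/c6.png',np.hstack([f(C['wrist'],290,190),f(C['side'],347,165),f(C['scene'],212,180)]))
```

```text
8.15 [ 0.45382572 -0.17615345  0.26070034] [ 0.24090704 -0.08791405  0.19741712] 0.029827003164842242 [[-0.0012, 0.2042, 0.9789], [-0.0006, 0.9789, -0.2042], [-1.0, -0.0008, -0.001]]
[ 0.45371883 -0.17644269  0.26068781] [[-0.0012, 0.2046, 0.9788], [-0.0007, 0.9789, -0.2046], [-1.0, -0.0009, -0.0011]]
```

View pics/c6.png

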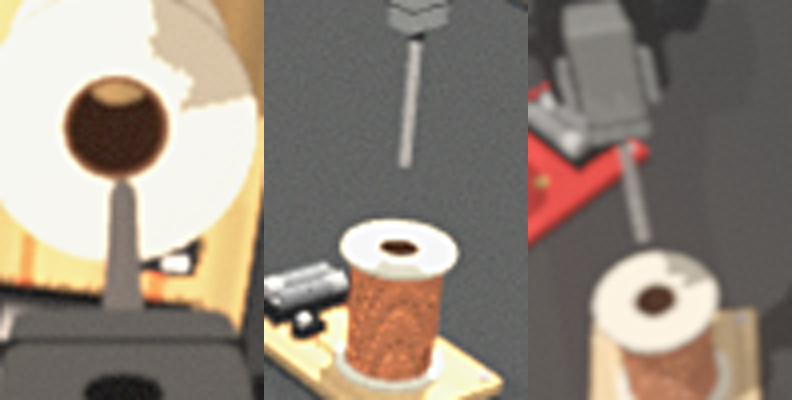

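View pics/wrist6.png

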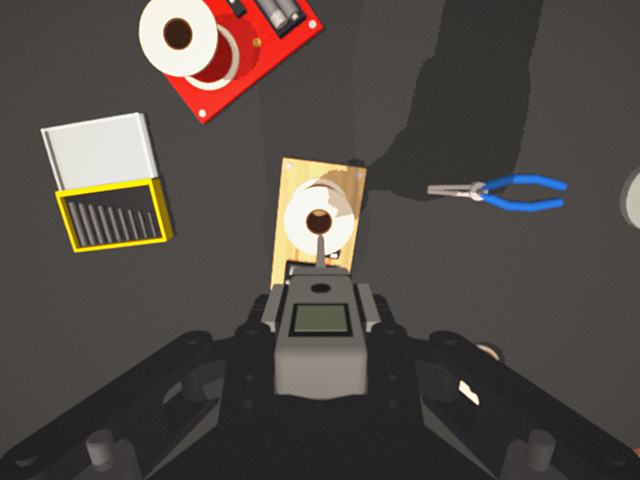

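Run:
```python
from h import *
from workcell import imaging,sensors
C={n:imaging.camera_info(n) for n in('scene','side')};C['wrist']=np.load('w6.npy',allow_pickle=True).item()
tp=dict(side=(382.0,205.2),scene=(240.3,239)); bo=dict(side=(380.4,226.5),scene=(243.5,254.6),wrist=(319.1,221.6))
t,e=tri(C['side'],tp['side'],C['scene'],tp['scene']);print('tip',t.round(4),e)
b,e=tri(C['side'],bo['side'],C['scene'],bo['scene']);print('bore',b.round(4),e)
for n in bo: print(n,plane(C[n],bo[n],.092).round(4))
print('wrist tip -x edge',plane(C['wrist'],(320.4,235),.1457).round(4), 'expected tip px',{n:proj(C[n],[s:=[.4538,-.1762,.1457]])[0].round(1) for n in C})
for z in (.1457,):
  for n in tp: print(n,'tip on plane',plane(C[n],tp[n],z).round(4))
```

```text
tip [ 0.4548 -0.1776  0.1458] 0.00151874986161217
bore [ 0.4539 -0.1781  0.0906] 0.0017605384546954856
side [ 0.4528 -0.1746  0.092 ]
scene [ 0.4542 -0.1788  0.092 ]
wrist [ 0.4531 -0.1765  0.092 ]
wrist tip -x edge [ 0.4515 -0.1749  0.1457] expected tip px {'scene': array([241.1, 238.7]), 'side': array([382.4, 205.4]), 'wrist': array([319.4, 238. ])}
side tip on plane [ 0.455  -0.1766  0.1457]
scene tip on plane [ 0.454  -0.178   0.1457]
```

Tip and bore agree to about 1 mm in all three views. I shift -1 mm along tool z, descend to just above the mouth and check again.

Call:
arm_command(commands=[{"dx":0.5,"dy":0,"dz":-0.1,"twist":0},{"dx":1,"dy":0,"dz":-0.1,"twist":0},{"dx":2,"dy":0,"dz":-0.1,"twist":0},{"dx":3,"dy":0,"dz":-0.1,"twist":0},{"dx":3.8,"dy":0,"dz":-0.1,"twist":0},{"dx":4.2,"dy":0,"dz":-0.1,"twist":0},{"dx":4.2,"dy":0,"dz":-0.1,"twist":0},{"dx":4.2,"dy":0,"dz":-0.1,"twist":0},{"dx":4.2,"dy":0,"dz":-0.1,"twist":0}])

```text
clock: 9.05
position: [0.4529, -0.1763, 0.2189]
tool_rot: [-2.257, 1.57, -2.463]
force: [-0.3, 0.1, -1.0]
grip_width: 0.0299
```

Run:
```python
from workcell import sensors, imaging
import cv2
from h import *
c=imaging.camera_info('wrist');np.save('w7.npy',c,allow_pickle=True)
for n in('wrist','side','scene'): cv2.imwrite(f'pics/{n}7.png',imaging.grab_frame(n)[:,:,::-1])
s=sensors.observe();print(s['clock'],s['position'],s['force'],s['grip_width'],rot(s['tool_rot']).round(4).tolist())
C={n:cv2.imread(f'pics/{n}7.png') for n in ('wrist','side','scene')}
f=lambda im,x,y:cv2.resize(im[y:y+60,x:x+40],(264,396),interpolation=cv2.INTER_CUBIC)
cv2.imwrite('pics/c7.png',np.hstack([f(C['wrist'],300,190),f(C['side'],360,190),f(C['scene'],224,215)]))
```

```text
9.2 [ 0.45282148 -0.17634432  0.21902476] [-0.14322954 -1.05061811 -0.62000748] 0.029419363520578664 [[-0.0007, 0.2046, 0.9788], [-0.0009, 0.9788, -0.2046], [-1.0, -0.001, -0.0005]]
```

View pics/c7.png

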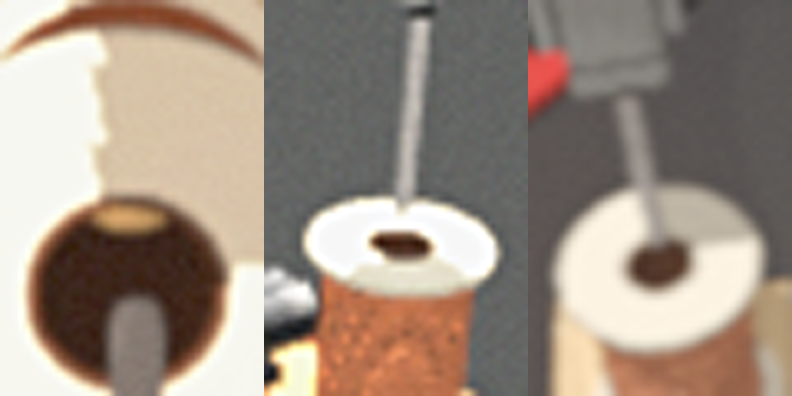

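Run:
```python
from h import *
from workcell import imaging
C={n:imaging.camera_info(n) for n in('scene','side')};C['wrist']=np.load('w7.npy',allow_pickle=True).item()
g=lambda o,x,y:(o[0]+(x+.5)/6.6-.5,o[1]+(y+.5)/6.6-.5)
for n,tp,bo in(('side',(141,198),(137,244.5)),('scene',(131,237),(131,264)),('wrist',(136,295),(128,292))):
    o=dict(side=(360,190),scene=(224,215),wrist=(300,190))[n]
    t=plane(C[n],g(o,*tp),.104);b=plane(C[n],g(o,*bo),.092)
    print(n,t.round(4),b.round(4),(t-b).round(4))
```

```text
side [ 0.4591 -0.1851  0.104 ] [ 0.4526 -0.174   0.092 ] [ 0.0065 -0.0111  0.012 ]
scene [ 0.4527 -0.1767  0.104 ] [ 0.454  -0.1789  0.092 ] [-0.0013  0.0022  0.012 ]
wrist [ 0.45   -0.1752  0.104 ] [ 0.4527 -0.1768  0.092 ] [-0.0027  0.0016  0.012 ]
```

Run:
```python
from h import *
from workcell import imaging
C=imaging.camera_info('side')
print(proj(C,[[.4528,-.1765,.104],[.4528,-.1765,.189]]), proj(imaging.camera_info('scene'),[[.4528,-.1765,.104],[.4528,-.1765,.189]]))
im=cv2.imread('pics/side7.png');a=cv2.resize(im[205:235,362:402],(640,480),interpolation=cv2.INTER_NEAREST);cv2.imwrite('pics/z7.png',a)
for r in range(214,228): print(r,im[r,374:390,1])
def row(n): return cv2.imread(f'pics/{n}.png')[250:420,320,1].astype(int)
d=[np.argmax(np.abs(np.diff(row(n)[20:110]))) for n in('w3','wrist5','wrist7')];print(d,[np.where(np.abs(np.diff(row(n)))>25)[0]+250 for n in('w3','wrist5','wrist7')])
```

```text
[[381.2671123  221.66322357]
 [384.4283688  188.11846377]] [[243.53938792 250.47569743]
 [237.78933018 224.89174854]]
214 [101 100 101 103  98 105 140 185 168 117  97  99  98 106 102 101]
215 [104 104  98 102  94 107 145 184 167 114 100 101 103 106  99 101]
216 [100 105 101 101  96 106 146 185 167 102  95  99 100  97  97 102]
217 [101 102  98  97  98 116 159 187 168 105  98 100 106  98 102 102]
218 [ 95  98  90  96  98 115 163 180 157 103  93  98  97 102 102 100]
219 [105 104 108 124 127 133 160 173 147  99  94 101  97  90  94 103]
220 [235 234 237 248 245 232 167 173 181 188 185 149 123 102  95  92]
221 [255 255 255 254 255 255 202 210 253 255 255 255 245 223 181 124]
222 [249 249 249 249 249 251 238 244 252 251 251 252 254 255 255 240]
223 [248 248 249 251 252 253 254 253 252 250 249 248 248 249 252 255]
224 [248 251 255 255 255 255 255 255 255 255 255 250 248 248 248 249]
225 [249 255 226 138 121 114 113 114 123 180 255 255 250 248 247 247]
226 [251 251 104  27  35  37  40  45  39  50 109 236 255 249 247 247]
227 [250 251 175  88  47  43  41  46  41  35  51 172 255 250 248 247]
[np.int64(61), np.int64(61), np.int64(61)] [array([257, 273, 275, 282, 283, 291, 292, 302, 303, 304, 305, 330, 331,
       335, 336, 397, 398, 399]), array([282, 283, 292, 302, 304, 330, 331, 336, 398, 399]), array([282, 292, 302, 330, 331, 336, 398, 399])]
```

View pics/z7.png

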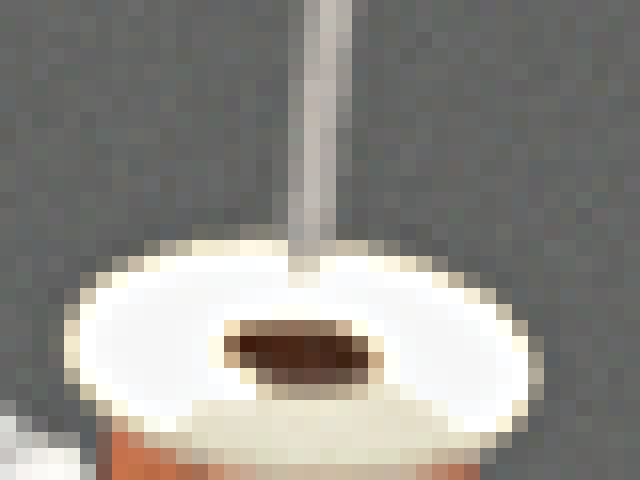

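No slip: the display and case edges are at the same wrist rows as before. The tip is at most about 1 mm off, on the +y side. I insert with a 1 mm correction.

Call:
arm_command(commands=[{"dx":0,"dy":-0.1,"dz":0,"twist":0},{"dx":0.5,"dy":-0.1,"dz":0,"twist":0},{"dx":1,"dy":-0.1,"dz":0,"twist":0},{"dx":1.5,"dy":-0.1,"dz":0,"twist":0},{"dx":2,"dy":-0.1,"dz":0,"twist":0},{"dx":2.5,"dy":-0.1,"dz":0,"twist":0},{"dx":2.5,"dy":-0.1,"dz":0,"twist":0}])

```text
clock: 9.78
position: [0.4522, -0.1772, 0.1929]
tool_rot: [-2.744, 1.569, -2.95]
force: [-0.8, -0.2, -1.3]
grip_width: 0.0295
```

Run:
```python
from workcell import sensors, imaging
import cv2
from h import *
for n in('wrist','side','scene'): cv2.imwrite(f'pics/{n}8.png',imaging.grab_frame(n)[:,:,::-1])
s=sensors.observe();print(s['clock'],s['position'],s['force'],s['grip_width'],rot(s['tool_rot']).round(4).tolist())
C={n:cv2.imread(f'pics/{n}8.png') for n in ('wrist','side','scene')}
f=lambda im,x,y:cv2.resize(im[y:y+60,x:x+40],(264,396),interpolation=cv2.INTER_CUBIC)
cv2.imwrite('pics/c8.png',np.hstack([f(C['wrist'],300,210),f(C['side'],360,190),f(C['scene'],224,215)]))
```

```text
9.9333 [ 0.45267236 -0.17733422  0.19403244] [-0.08830978  0.34184992 -0.06930369] 0.03002197726907178 [[-0.0007, 0.2046, 0.9788], [-0.0009, 0.9788, -0.2046], [-1.0, -0.001, -0.0005]]
```

View pics/c8.png

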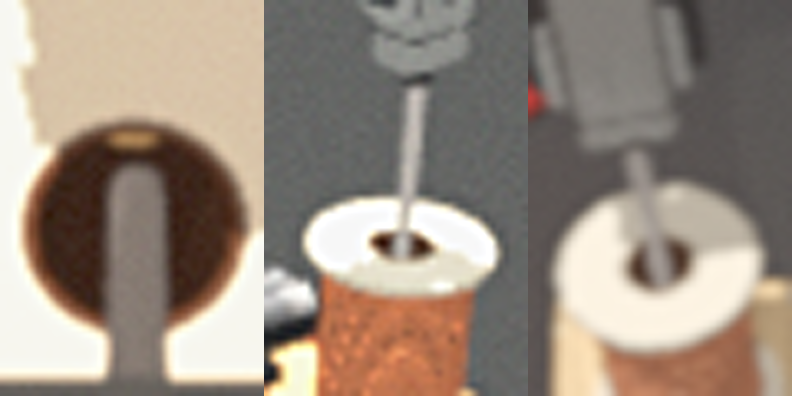

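All three views show the stem clear inside the bore and centred. I continue down to mid-coil.

Call:
arm_command(commands=[{"dx":0.5,"dy":0,"dz":0,"twist":0},{"dx":1,"dy":0,"dz":0,"twist":0},{"dx":1.5,"dy":0,"dz":0,"twist":0},{"dx":2,"dy":0,"dz":0,"twist":0},{"dx":2.4,"dy":0,"dz":0,"twist":0},{"dx":2.7,"dy":0,"dz":0,"twist":0},{"dx":2.7,"dy":0,"dz":0,"twist":0},{"dx":2.7,"dy":0,"dz":0,"twist":0},{"dx":2.7,"dy":0,"dz":0,"twist":0},{"dx":2.7,"dy":0,"dz":0,"twist":0}])

```text
clock: 10.77
position: [0.4528, -0.1774, 0.1673]
tool_rot: [-1.685, 1.57, -1.891]
force: [-0.0, 0.1, -0.4]
grip_width: 0.0299
```

Run:
```python
from workcell import sensors, imaging
import cv2
from h import *
c=imaging.camera_info('wrist')
for n in('wrist','side','scene'): cv2.imwrite(f'pics/{n}9.png',imaging.grab_frame(n)[:,:,::-1])
s=sensors.observe();print(s['clock'],s['position'],s['force'],s['grip_width'],rot(s['tool_rot']).round(4).tolist(),abs(s['qd']).max())
C={n:cv2.imread(f'pics/{n}9.png') for n in ('wrist','side','scene')}
f=lambda im,x,y:cv2.resize(im[y:y+60,x:x+40],(264,396),interpolation=cv2.INTER_CUBIC)
cv2.imwrite('pics/c9.png',np.hstack([f(C['wrist'],300,215),f(C['side'],360,190),f(C['scene'],224,215)]))
r=C['wrist'][250:420,320,1].astype(int);print(np.where(np.abs(np.diff(r))>25)[0]+250)
for n,k in(('wrist',c),('side',imaging.camera_info('side')),('scene',imaging.camera_info('scene'))):
    x,y,z=s['position'];print(n,proj(k,[[x,y,.137],[x,y,.092]]).round(1).tolist())
```

```text
10.9167 [ 0.45273075 -0.17738854  0.16721137] [-0.35569566 -0.55286414 -1.25872024] 0.029713557410001278 [[-0.0004, 0.2047, 0.9788], [-0.001, 0.9788, -0.2047], [-1.0, -0.001, -0.0002]] 0.002055831123980353
[283 292 302 304 330 331 336 399]
wrist [[319.0, 281.3], [319.3, 254.2]]
side [[382.7, 208.8], [381.1, 226.1]]
scene [[241.0, 241.1], [243.9, 253.9]]
```

View pics/c9.png

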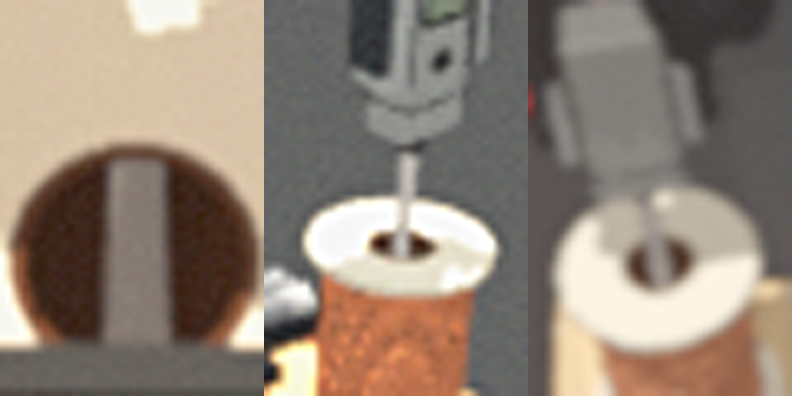

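Run:
```python
from workcell import order
print(order.job_done())
```

```text
the job is handed in; nothing more can be done
None
```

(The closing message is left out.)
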